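Clear the soldering turntable and stack a candlestick foot

ROBOT

A 6-joint arm with a two-finger parallel gripper is mounted at the origin on the work surface. World frame = base frame: x ahead of the robot, y to its left, z up, the work surface at z = 0. Lengths are in mm, angles in rad, forces in N, time in s.
With the tool pointing down it reaches from about 350 to 975 mm from the base axis. Payload 7.1 kg.
Tool frame: the origin (TCP) lies midway between the tips of the shut fingers; the grasp point (between the pads) lies 19 mm behind it (ctrl.grip_point_offset is the distance from the TCP to the grasp point, in mm); z points along the fingers, y is the line along which they close (so a half turn about z gives the same grasp; the last joint's range is limited). The gripper opens to 88 mm and grips with 3 to 60 N. Pads are 20 mm wide; open, the fingers measure 115 mm over their backs; the gripper's body (75 mm by 178 mm) begins 61 mm behind the grasp point.
Start: joints at [-1.287, 0.423, 1.63, -0, 1.089, -0.019], TCP at [186.389, -596.543, 222.675] pointing down, gripper open.
Joint ranges: [-3, 3], [-0.9, 2.11], [0.09, 2.58], [-1.31, 4.45], [0.11, 2.69], [-2.54, 2.54]. Speed limits (rad/s): [2.39, 2.39, 3.01, 3.14, 3.14, 3.14].

INTERFACE

Orientations are given as a rotation vector (axis times angle).
In Python, from workcell import get_obs, optics, close_job, spotter, ctrl gives the robot as it stands. The module is installed in compiled form; this text tells all that it offers.
- The arm moves only by the tool move_arm, never from a script. Its argument "rows" is a list of rows, each a list of 5 numbers: the shift along the tool's x, y, z in cm, then the turn about the tool's z in degrees, then the opening in per cent of the stroke, from 0 (shut) to 100 (fully open). A call has 1 to 10 rows; each row shifts and turns the commanded pose from where the row before left it, along the tool's axes as they then stand; what a row does not reach is not made up. A row lasts 1/8 s, in which the tool goes at most 62.5 mm and 10.7 degrees, less where a joint would pass 70% of its speed; a pose out of reach is approached as far as the arm can. A call with a gripper value outside its range is refused whole. The fingers move at their own pace and stop on an object; the grip force is fixed at half the most. Time passes only in rows, so rows that do not move let the fingers close. It gives the time, the measured TCP pose, the force, the opening and the grip force at its end, in the units of the state.
- get_obs(): the state, without advancing time (a new reading comes with each control period).
- optics.get_image(name): name is "scene" or "side" or "wrist"; returns the picture (420x560x3 uint8, blue, green, red); there is no depth.
- optics.calibration(name): a dict with "camera_matrix" (3x3 intrinsics, pixels), "xyz" and "orientation" of the camera in the world. Camera axes: x right, y down, z forward; pixel columns grow to the right and rows downward; lengths in mm; the calibration is good to about 2 mm. The wrist camera is an equidistant fisheye: a pixel r from the principal point sees the ray r / f radians off the axis. A picture is of the moment at which its call begins: read the wrist's pose just before it. calibration takes no time and is no camera call; for the wrist camera it gives the pose at the moment of the call.
- close_job(): hands the job in; it is judged then, once.
Trained networks look in the newest picture that a camera, given by its name, has taken for a name from the list of things; names that differ only in an ending like _2 or _b are one class to them, and where a whole thing is asked for, a point or a joint stands for the part that bears it (a point fixed in the world has none). Each returns a list of dicts, best first, with "conf" (0 to 1); they miss things now and then, are a little off and sometimes report something else, mostly with a low value. They report only what shows in the picture. A call takes as long as a camera call.
- spotter.find_in(camera, label): "point" ([column, row] in pixels, amid what is visible of it).
- spotter.regions_of(camera, label): "region" (420x560 bool, what is visible of it) and "point" ([column, row] in pixels, amid what is visible of it).
The state is a dict: "t": time; "qpos": joint angles; "qvel": joint speeds; "joint_torque": joint torques, N m; "ee_pos": TCP position; "orientation": TCP orientation; "ft_force": force on the tool from outside, world axes, zero at the start; "moment": the same for the moment, N m; "width": finger opening in mm; "grasp_force": force on a finger pad.
Only numpy, scipy, OpenCV 4.12 (cv2) and the standard library are available. Lean on these libraries where they do the work, as an engineer would, in place of code of your own. Each camera call takes 0.05 s, during which the arm holds its last target. There are 200 camera calls.

TASK

First clear the fire brick off the soldering turntable: lay it flat in the shallow steel tray, the same way up as it was. Then lay out the two-step candlestick foot on the bare turntable: the wide brass disc flat in the middle, inside the smallest scribed ring, and after it the small brass disc centred on top, so that an even step shows all round. Set the pieces down without dropping them, and leave the jar, the hammer and the candle cup where they are.

Things in the scene. Friction and masses are not known exactly. Their poses are not given: they have to be found in the camera images.
- turntable: Fixed soldering stand that does not turn: a round steel plate of 150 mm diameter, 12 mm thick, on a column and a 120 mm round foot. Its flat top is 45 mm above the bench. Two fine dark rings, 76 and 120 mm in diameter, are scribed on it round its centre. Origin: on its axis, at bench height; z up. The fire brick lies on it at the start and covers its centre.
- turntable_top (a point): Centre of the turntable's flat top, 45 mm above the bench; z up.
- brick: Loose fire brick, buff, 100 (its x) x 50 (its y) x 35 mm high, with a dark groove line along the top; 0.18 to 0.33 kg. Origin: centre of its underside; z up. Starts flat on the turntable, within 12 mm of its centre in x and in y, at any of a wide range of yaws.
- tray: Fixed shallow open tray of dark steel, on the bench to the left or the right of the turntable: 190 (its x) x 140 (its y) x 15 mm outside, walls 5 mm thick, rim 15 mm above the bench. Origin: centre of its underside. The tray is empty.
- tray_in (a point): Centre of the tray's inner floor, 5 mm above the bench; inside it measures 180 x 130 mm, axes as the tray.
- board: Fixed mid-grey rubber block (a bench pad), on the bench on the other side of the turntable: 220 (its x) x 100 (its y) x 12 mm high; the two discs lie on it. Origin: centre of its underside; the top is 12 mm above the origin.
- wide_disc: Loose flat brass disc, 60 mm in diameter, 12 mm thick, about 0.28 kg. Origin: centre of its underside; z is the disc's axis. Starts flat on the board, near one end or the other of the board's x axis, the two discs' centres at least 90 mm apart.
- small_disc: Loose flat brass disc, 38 mm in diameter, 12 mm thick, about 0.12 kg. Origin: centre of its underside; z is the disc's axis. Starts flat on the board, near the other end from the wide disc.
- jar: Bystander: amber glass jar with a black cap, 52 mm in diameter, 70 mm high, standing beyond the turntable. Origin: centre of its underside.
- hammer: Bystander: hammer 220 mm long, lying on the bench beyond the turntable to the right. Origin: on the bench under the middle of its length; x runs along the handle to the head.
- candle_cup: Bystander: turned brass candle cup, 44 mm in diameter, 50 mm high, standing beyond the turntable to the left. Origin: centre of its underside.

How it is judged:
By the outcome, as a careful person would: the job done as asked, in the order asked, and still so for the second after the job is handed in, with the robot touching nothing.
It also fails if it takes over 67 s, if anything falls off the work surface, if the arm or the gripper's body presses on something with over 40 N, if the wrist force passes 120 N, or if a joint passes its speed limit or range.

## Working session

There is one attempt and no reset: what is moved stays moved. The work goes in short steps, Python scripts to look and compute and a tool call to move; the robot and the scene stay as the last step left them, time stands still between calls to the robot, and variables do not carry over. Pictures are saved under pics/ and viewed, at most 10 in all, crops included, and the job is handed in when it is done.

Besides the shell and the picture viewer there is one more tool, called by a JSON object that holds its "name" and its "arguments", one argument or row to a line. move_arm: Moves the arm, as the interface text tells. Its arguments: {"type":"object","properties":{"rows":{"type":"array","items":{"type":"array","items":{"type":"number"}}}},"required":["rows"]}

```bash
mkdir -p pics; cat > h.py <<'E'
import numpy as np, cv2
from scipy.spatial.transform import Rotation as R
from workcell import get_obs, optics, close_job, spotter, ctrl
def Rm(o):
    o=np.array(o,float); return o if o.shape==(3,3) else R.from_rotvec(o).as_matrix()
def ray(c,px,fish):
    K=np.array(c["camera_matrix"]); px=np.atleast_2d(np.array(px,float))
    u=(px[:,0]-K[0,2])/K[0,0]; v=(px[:,1]-K[1,2])/K[1,1]
    if fish:
        r=np.hypot(u,v)+1e-12; d=np.c_[np.sin(r)*u/r,np.sin(r)*v/r,np.cos(r)]
    else: d=np.c_[u,v,np.ones_like(u)]
    return d@Rm(c["orientation"]).T
def toplane(c,px,z,fish=False):
    d=ray(c,px,fish); o=np.array(c["xyz"]); return o+d*((z-o[2])/d[:,2])[:,None]
def contour(m):
    cs,_=cv2.findContours(m.astype(np.uint8),cv2.RETR_EXTERNAL,cv2.CHAIN_APPROX_NONE)
    return max(cs,key=cv2.contourArea)[:,0,:]
E
python3 - <<'E'
from h import *
s=get_obs(); print(s["t"],s["ee_pos"],s["orientation"],s["width"],ctrl.grip_point_offset)
ims=[]
for n in("scene","side","wrist"):
    ims.append(optics.get_image(n)); c=optics.calibration(n); print(n,c)
    for l,z in(("brick",80),("tray",15),("wide_disc",24),("small_disc",24),("turntable",45),("board",12)):
        r=spotter.find_in(n,l)[:2]
        for q in r: print(n,l,np.round(q["point"]),round(q["conf"],2),toplane(c,q["point"],z,n=="wrist")[0].round())
cv2.imwrite("pics/a.png",ims[0]);cv2.imwrite("pics/b.png",ims[1]);cv2.imwrite("pics/c.png",ims[2])
E
```

```text
0.0 [ 186.24604234 -596.01207163  221.89059893] [-3.10412473e+00 -4.73630776e-01  3.52727865e-04] 87.9832654433422 18.700000000000003
scene {'camera_matrix': array([[526.88505576,   0.        , 282.5602218 ],
       [  0.        , 526.88505576, 208.74874675],
       [  0.        ,   0.        ,   1.        ]]), 'xyz': array([ 988.14797395, -453.81979306,  967.34383545]), 'orientation': array([-2.41409526, -0.89484148,  0.29231599])}
scene brick [284. 190.] 0.64 [557.  28.  80.]
scene brick [277. 206.] 0.47 [574. -12.  80.]
scene tray [333. 123.] 0.8 [485. 295.  15.]
scene wide_disc [170. 290.] 0.84 [ 517. -270.   24.]
scene wide_disc [335. 123.] 0.54 [493. 292.  24.]
scene small_disc [136. 257.] 0.55 [ 410. -264.   24.]
scene turntable [281. 205.] 0.81 [561.  13.  45.]
scene board [150. 274.] 0.8 [ 455. -269.   12.]
side {'camera_matrix': array([[462.84510886,   0.        , 280.60721402],
       [  0.        , 462.84510886, 208.5973762 ],
       [  0.        ,   0.        ,   1.        ]]), 'xyz': array([ 414.70886619, -670.93153148,  650.81062427]), 'orientation': array([-2.24987858,  0.29773675, -0.11687342])}
side brick [211. 358.] 0.15 [ 403. -294.   80.]
side tray [205. 162.] 0.74 [464. 290.  15.]
side wide_disc [286. 350.] 0.88 [ 516. -274.   24.]
side small_disc [213. 360.] 0.6 [ 405. -263.   24.]
side turntable [261. 229.] 0.77 [536. -17.  45.]
side board [242. 372.] 0.68 [ 444. -286.   12.]
wrist {'camera_matrix': array([[325.1922621 ,   0.        , 282.51156343],
       [  0.        , 325.1922621 , 209.41930255],
       [  0.        ,   0.        ,   1.        ]]), 'xyz': array([ 248.66766476, -575.68129591,  385.12945997]), 'orientation': array([ 2.36461732, -1.73872565, -0.21568382])}
wrist board [91.  4.] 0.89 [ 350. -280.   12.]
```

View pics/a.png

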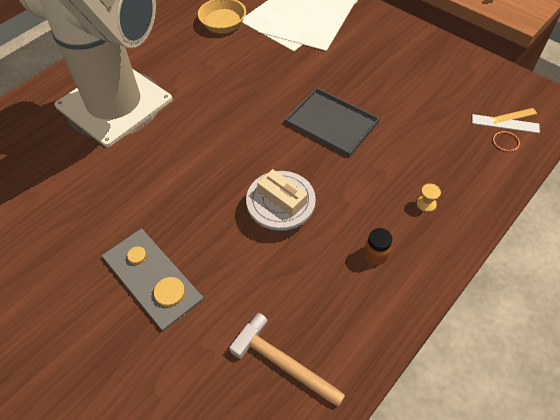

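View pics/b.png

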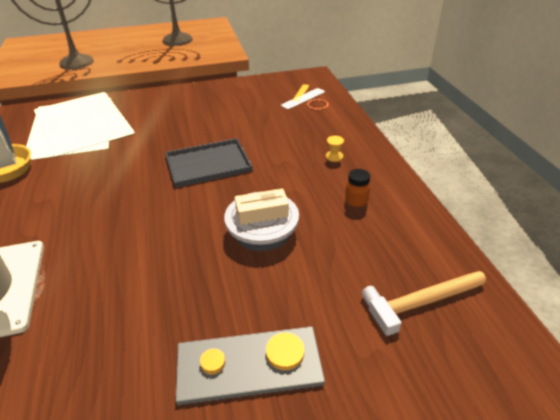

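Scene view: the brick is at (283,193) on the turntable, the tray at (333,122), the discs at (136,256) and (169,292), and the jar, cup and hammer are beyond. Something seems to show on top of the brick, so I'll zoom in while measuring.

```bash
python3 - <<'E'
from h import *
a=cv2.imread("pics/a.png")[160:240,235:330];b=cv2.imread("pics/b.png")[175:255,215:310]
cv2.imwrite("pics/d.png",np.hstack([cv2.resize(x,(400,337),interpolation=cv2.INTER_CUBIC) for x in(a,b)]))
for n in("scene","side"):
    optics.get_image(n); c=optics.calibration(n)
    for l,z in(("wide_disc",24),("small_disc",24),("tray",15),("board",12),("turntable",45),("brick",80)):
        r=spotter.regions_of(n,l)
        if not r: print(n,l,None);continue
        p=toplane(c,contour(r[0]["region"]),z)[:,:2].astype(np.float32)
        m=cv2.minAreaRect(p); print(n,l,round(r[0]["conf"],2),np.round(m[0]),np.round(m[1]),round(m[2],1), np.round(cv2.minEnclosingCircle(p)[0]))
E
```

```text
scene wide_disc 0.66 [ 519. -273.] [59. 63.] 46.9 [ 519. -273.]
scene small_disc 0.51 [ 408. -261.] [34. 41.] 86.4 [ 408. -261.]
scene tray 0.87 [476. 300.] [194. 150.] 5.2 [476. 298.]
scene board 0.95 [ 461. -270.] [103. 224.] 83.0 [ 461. -272.]
scene turntable 0.81 [553.  22.] [152. 157.] 53.7 [550.  23.]
scene brick 0.73 [556.  22.] [112.  68.] 1.2 [557.  23.]
side wide_disc 0.86 [ 514. -275.] [63. 58.] 74.7 [ 514. -274.]
side small_disc 0.7 [ 404. -264.] [44. 38.] 83.0 [ 404. -264.]
side tray 0.94 [474. 294.] [197. 161.] 5.4 [471. 296.]
side board 0.94 [ 456. -273.] [106. 222.] 82.9 [ 455. -273.]
side turntable 0.57 [540.  -3.] [145. 147.] 77.4 [541.   8.]
side brick 0.88 [546.  12.] [ 85. 102.] 89.1 [545.  12.]
```

View pics/d.png

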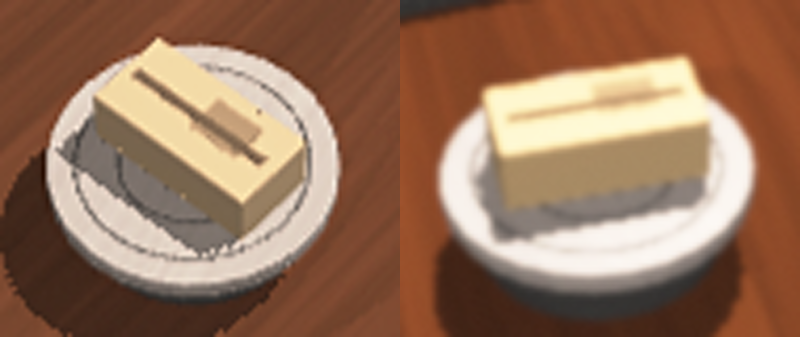

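The crop shows a plain stain and the groove on the brick, with nothing loose on it. Next I'll fit the brick's corners and the tool frame.

```bash
cat >> h.py <<'E'
def goal(x,y,z,yaw=None):
    """shift in tool cm, then turn deg so that tool y (mod 180) points at yaw deg"""
    s=get_obs(); M=Rm(s["orientation"]); d=M.T@(np.array([x,y,z])-s["ee_pos"])/10
    ty=np.degrees(np.arctan2(M[1,1],M[0,1])); t=None
    if yaw is not None: t=-(((yaw-ty)+90)%180-90)   # tool z down
    print("t",round(s["t"],2),"ee",np.round(s["ee_pos"],1),"yaw_y",round(ty,1),"tilt",np.round(M[:2,2],3),"w",round(s["width"],1),"q6",round(s["qpos"][5],2),"-> shift",d.round(2),"turn",t)
E
python3 - <<'E'
from h import *
a=np.array([(95,98),(160,40),(305,150),(240,205)])/4.21+[235,160]
b=np.array([(85,88),(287,57),(307,125),(100,150)])/4.21+[215,175]
for n,p in(("scene",a),("side",b)):
    q=toplane(optics.calibration(n),p,80)[:,:2]; print(q.round(),q.mean(0).round(1)); m=cv2.minAreaRect(q.astype(np.float32));print(m)
goal(490,0,240,90)
E
```

```text
[[504.   5.]
 [504.  54.]
 [604.  49.]
 [601.   3.]] [553.3  27.9]
((552.8590087890625, 27.157838821411133), (48.516082763671875, 99.86707305908203), 86.93927764892578)
[[501.  55.]
 [599.  52.]
 [595.  -0.]
 [500.   8.]] [548.8  28.9]
((548.3389282226562, 30.22904396057129), (52.5681037902832, 98.14107513427734), 85.2256088256836)
t 1.75 ee [ 186.4 -596.5  222.7] yaw_y -72.6 tilt [0. 0.] w 87.7 q6 -0.02 -> shift [ 46.77 -47.89  -1.73] turn 17.35023774405437
```

{"name": "move_arm", "arguments": {
  "rows": [
    [3.33,-3.63,-0.12,0,100],
    [3.33,-3.63,-0.12,0,100],
    [3.33,-3.63,-0.12,0,100],
    [3.33,-3.63,-0.12,0,100],
    [3.33,-3.63,-0.12,0,100],
    [3.33,-3.63,-0.12,0,100],
    [3.33,-3.63,-0.12,0,100],
    [3.33,-3.63,-0.12,0,100],
    [3.33,-3.63,-0.12,0,100],
    [3.33,-3.63,-0.12,0,100]
  ]
}}

```text
t: 3.0
ee_pos: [396.6, -149.3, 235.1]
orientation: [3.105, 0.474, 0.001]
ft_force: [0.4, -0.1, -0.3]
width: 88.2
grasp_force: 0.0
```

{"name": "move_arm", "arguments": {
  "rows": [
    [3.33,-3.63,-0.12,0,100],
    [3.33,-3.63,-0.12,0,100],
    [3.33,-3.63,-0.12,0,100],
    [3.33,-3.63,-0.12,0,100],
    [0,0,0,7,100],
    [0,0,0,7,100],
    [0,0,0,7,100],
    [0,0,0,0,100]
  ]
}}

```text
t: 4.0
ee_pos: [479.9, 27.6, 239.6]
orientation: [3.14, -0.098, 0.0]
ft_force: [0.7, -0.2, 0.2]
width: 87.9
grasp_force: 0.0
```

```bash
cat >> h.py <<'E'
def regw(l,z):
    c=optics.calibration("wrist"); optics.get_image("wrist"); r=spotter.regions_of("wrist",l)
    for q in r[:2]:
        p=toplane(c,contour(q["region"]),z,True)[:,:2].astype(np.float32)
        m=cv2.minAreaRect(p); print(l,round(q["conf"],2),"rect",np.round(m[0],1),np.round(m[1],1),round(m[2],1),"circ",np.round(cv2.minEnclosingCircle(p)[0],1),round(cv2.minEnclosingCircle(p)[1],1))
    return r,c
E
python3 - <<'E'
from h import *
goal(551,28,130,86)
im=optics.get_image("wrist"); cv2.imwrite("pics/e.png",im)
print(optics.calibration("wrist")["xyz"])
for l,z in(("brick",80),("turntable",45),("tray",15)): regw(l,z)
E
```

```text
t 4.0 ee [479.9  27.6 239.6] yaw_y -93.6 tilt [ 0. -0.] w 87.9 q6 1.67 -> shift [ 7.09 -0.48 10.96] turn 0.41838886165777467
[545.00349431  24.60836509 401.99679278]
brick 0.79 rect [546.8  32.4] [50.5 99. ] 88.7 circ [546.5  32.5] 54.1
brick 0.51 rect [ 518.  -222.2] [49.5 54.8] 2.1 circ [ 518.3 -222.9] 28.1
turntable 0.93 rect [544.9  29. ] [149.1 147.3] 40.9 circ [544.7  29.4] 75.0
tray 0.84 rect [470.5 304.1] [190.6 149.1] 4.6 circ [472.2 302.2] 116.0
tray 0.65 rect [544.6  29.3] [161.  160.8] 82.5 circ [544.9  30. ] 81.6
```

View pics/e.png

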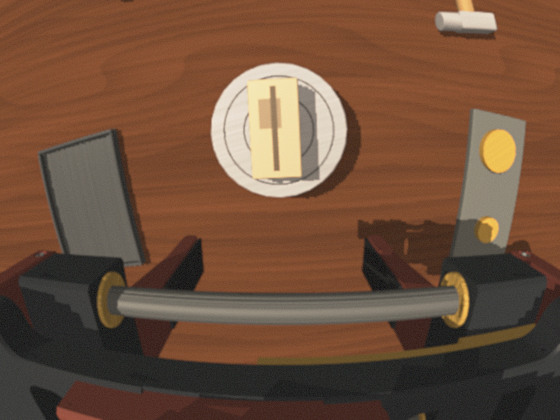

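{"name": "move_arm", "arguments": {
  "rows": [
    [3.4,-0.4,0,0,100],
    [3.4,-0.4,2,-1,100],
    [0,0,4.5,0,100],
    [0,0,4.5,0,100],
    [0,0,3.5,0,100],
    [0,0,2.5,0,100],
    [0,0,1.3,0,100],
    [0,0,0.55,0,100],
    [0,0,0,0,100]
  ]
}}

```text
t: 5.48
ee_pos: [548.6, 31.2, 51.3]
orientation: [-3.141, 0.073, -0.001]
ft_force: [-1.0, -0.3, 0.7]
width: 87.7
grasp_force: 0.0
```

{"name": "move_arm", "arguments": {
  "rows": [
    [0,0,0,0,50],
    [0,0,0,0,40],
    [0,0,0,0,30],
    [0,0,0,0,20],
    [0,0,0,0,20],
    [0,0,0,0,20]
  ]
}}

```text
t: 6.22
ee_pos: [548.3, 31.2, 51.1]
orientation: [-3.141, 0.073, -0.0]
ft_force: [-0.3, 0.5, 3.1]
width: 50.1
grasp_force: 29.7
```

```bash
python3 - <<'E'
from h import *
print(get_obs()["grasp_force"]); goal(473,301,130,95)
E
```

```text
29.7188338637352
t 6.22 ee [548.3  31.2  51.1] yaw_y -92.7 tilt [0. 0.] w 50.1 q6 1.65 -> shift [ -8.77 -26.6   -7.88] turn -7.656599639104229
```

{"name": "move_arm", "arguments": {
  "rows": [
    [0,0,-1,0,20],
    [0,0,-2.5,0,20],
    [0,0,-2.5,0,20],
    [-1.46,-4.43,-0.3,0,20],
    [-1.46,-4.43,0,0,20],
    [-1.46,-4.43,0,0,20],
    [-1.46,-4.43,0,0,20],
    [-1.46,-4.43,0,0,20],
    [-1.47,-4.45,0,0,20],
    [0,0,0,-7.5,20]
  ]
}}

```text
t: 7.48
ee_pos: [472.0, 303.8, 114.3]
orientation: [-3.138, -0.143, -0.001]
ft_force: [0.3, -0.6, -2.5]
width: 49.9
grasp_force: 29.7
```

```bash
python3 - <<'E'
from h import *
regw("tray",15); goal(472,301,12,95); print(get_obs()["grasp_force"])
im=optics.get_image("scene")
c=optics.calibration("scene")
for l,z in (("turntable",45),("tray",15)):
    r=spotter.regions_of("scene",l)
    if r:
        p=toplane(c,contour(r[0]["region"]),z)[:,:2].astype(np.float32); print(l,cv2.minAreaRect(p))
cv2.imwrite("pics/f.png",np.hstack([cv2.resize(im,(400,300)),cv2.resize(optics.get_image("wrist"),(400,300))]))
E
```

```text
tray 0.71 rect [493.9 310.5] [141.5 140.2] 5.0 circ [493.1 310.1] 98.4
t 7.58 ee [472.3 301.6 114.1] yaw_y -85.0 tilt [-0. -0.] w 50.4 q6 2.03 -> shift [-0.03  0.06 10.21] turn 0.007278341345624995
29.736423790454865
turntable ((550.7813720703125, 24.210525512695312), (150.58226013183594, 153.63609313964844), 76.92882537841797)
tray ((535.7918090820312, 39.58742904663086), (151.98399353027344, 154.330078125), 3.0688116550445557)
```

View pics/f.png

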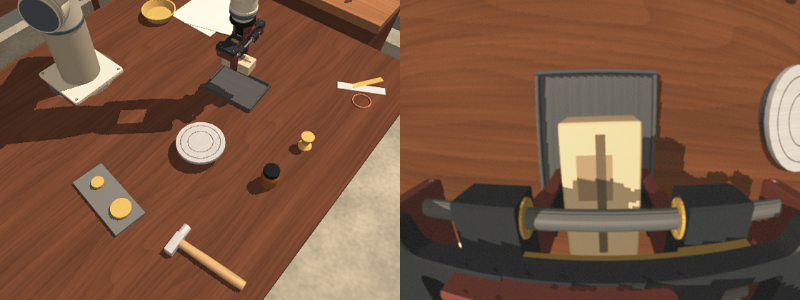

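The held brick hangs over the tray (left panel, tray at about (238,88)). Now I'll lower it.

{"name": "move_arm", "arguments": {
  "rows": [
    [0,0,3,0,20],
    [0,0,3,0,20],
    [0,0,2.5,0,20],
    [0,0,1.0,0,20],
    [0,0,0.5,0,20],
    [0,0,0.2,0,20],
    [0,0,0,0,20]
  ]
}}

```text
t: 8.65
ee_pos: [473.3, 301.2, 12.6]
orientation: [-3.138, -0.133, -0.001]
ft_force: [0.1, 0.3, -3.3]
width: 49.8
grasp_force: 29.7
```

{"name": "move_arm", "arguments": {
  "rows": [
    [0,0,0.08,0,20],
    [0,0,0.07,0,20],
    [0,0,0,0,20]
  ]
}}

```text
t: 9.02
ee_pos: [473.2, 301.2, 11.2]
orientation: [-3.138, -0.133, -0.001]
ft_force: [-1.0, -0.6, 6.2]
width: 50.0
grasp_force: 29.7
```

Contact. Release, rise, then go to the board.

{"name": "move_arm", "arguments": {
  "rows": [
    [0,0,0,0,68],
    [0,0,0,0,68],
    [0,0,0,0,68],
    [0,0,-2,0,68],
    [0,0,-5,0,68],
    [0,0,-6,0,100],
    [0,0,-6,0,100]
  ]
}}

```text
t: 9.9
ee_pos: [472.7, 300.8, 203.6]
orientation: [-3.138, -0.133, -0.001]
ft_force: [1.2, 1.6, 0.2]
width: 76.4
grasp_force: 0.0
```

```bash
python3 - <<'E'
from h import *
regw("brick",40); regw("tray",15)
goal(450,-272,200,90)
E
```

```text
brick 0.57 rect [472.6 302.7] [102.   50.9] 6.5 circ [472.8 303.3] 54.5
tray 0.83 rect [469.5 308.4] [190.3 140.9] 4.5 circ [470.2 308.7] 116.1
t 10.1 ee [473.5 301.4 202.9] yaw_y -85.1 tilt [0.004 0.002] w 87.6 q6 2.03 -> shift [-7.19 56.93  0.16] turn 4.850571500094702
```

{"name": "move_arm", "arguments": {
  "rows": [
    [-0.59,4.76,0,0,100],
    [-0.59,4.76,0,0,100],
    [-0.59,4.76,0,0,100],
    [-0.59,4.76,0,0,100],
    [-0.59,4.76,0,0,100],
    [-0.59,4.76,0,0,100],
    [-0.59,4.76,0,0,100],
    [-0.59,4.76,0,0,100],
    [-0.59,4.76,0,0,100],
    [-0.59,4.76,0,0,100]
  ]
}}

```text
t: 11.35
ee_pos: [452.9, -179.4, 199.2]
orientation: [-3.137, -0.133, 0.004]
ft_force: [0.2, -0.3, 0.8]
width: 87.9
grasp_force: 0.0
```

{"name": "move_arm", "arguments": {
  "rows": [
    [-0.59,4.76,0,0,100],
    [-0.59,4.76,0,0,100],
    [0,0,0,6,100],
    [0,0,0,5,100],
    [0,0,0,0,100],
    [0,0,0,0,100]
  ]
}}

```text
t: 12.1
ee_pos: [450.2, -273.7, 199.7]
orientation: [-3.136, 0.166, 0.002]
ft_force: [-0.2, -0.5, -0.4]
width: 87.7
grasp_force: 0.0
```

```bash
python3 - <<'E'
from h import *
regw("wide_disc",24);regw("small_disc",24); regw("board",12)
goal(517,-274,14,84)
E
```

```text
wide_disc 0.97 rect [ 513.5 -270.4] [58.3 58.8] 19.8 circ [ 513.3 -269.6] 30.2
wide_disc 0.22 rect [754.8  71.9] [84.4 28.8] 65.8 circ [765.3  67.2] 42.3
small_disc 0.8 rect [ 402.9 -258.3] [37.5 38.3] 84.1 circ [ 402.9 -258.2] 20.7
board 0.64 rect [ 455.2 -268.8] [100.3 218.9] 83.0 circ [ 455.1 -268.5] 118.9
t 12.4 ee [ 450.7 -274.1  200.5] yaw_y -96.1 tilt [ 0. -0.] w 88.0 q6 1.11 -> shift [ 6.59 -0.71 18.65] turn -0.11452747104272021
```

{"name": "move_arm", "arguments": {
  "rows": [
    [3.15,-0.47,2,0,100],
    [3.15,-0.47,4,0,100],
    [0,0,5,0,100],
    [0,0,4,0,100],
    [0,0,2.3,0,100],
    [0,0,1.0,0,100],
    [0,0,0.35,0,100],
    [0,0,0,0,60],
    [0,0,0,0,50],
    [0,0,0,0,50]
  ]
}}

```text
t: 13.65
ee_pos: [514.7, -271.8, 14.7]
orientation: [3.137, -0.169, 0.002]
ft_force: [0.7, 2.6, 1.7]
width: 61.0
grasp_force: 0.9
```

```bash
python3 - <<'E'
from h import *
print(get_obs()["grasp_force"]);goal(514.5,-271.5,14,84)
E
```

```text
0.9465385973453522
t 13.65 ee [ 514.7 -271.8   14.7] yaw_y -96.2 tilt [ 0.001 -0.001] w 61.0 q6 1.17 -> shift [-0.03 -0.03  0.07] turn -0.15229892642491905
```

{"name": "move_arm", "arguments": {
  "rows": [
    [0,0,0,0,50],
    [0,0,0,0,50],
    [0,0,0,0,100],
    [0,0,0,0,100],
    [0,0,0,0,100],
    [0,0,0,-10,100],
    [0,0,0,-10,100],
    [0,0,0,-10,100],
    [0,0,0,-10,100],
    [0,0,0,-10,100]
  ]
}}

```text
t: 14.9
ee_pos: [514.2, -271.5, 13.8]
orientation: [-2.911, -1.181, 0.0]
ft_force: [0.1, -0.2, 0.1]
width: 88.0
grasp_force: 0.0
```

{"name": "move_arm", "arguments": {
  "rows": [
    [0,0,0,-10,100],
    [0,0,0,-10,100],
    [0,0,0,-10,100],
    [0,0,0,-10,100],
    [0,0,0,0,60],
    [0,0,0,0,50],
    [0,0,0,0,40],
    [0,0,0,0,40],
    [0,0,0,0,40]
  ]
}}

```text
t: 16.02
ee_pos: [514.3, -271.6, 13.9]
orientation: [-2.338, -2.098, -0.0]
ft_force: [-0.7, -1.1, -0.8]
width: 58.9
grasp_force: 30.0
```

```bash
python3 - <<'E'
from h import *
print(get_obs()["grasp_force"]);goal(545.5,28,130)
E
```

```text
29.999910593032837
t 16.02 ee [ 514.3 -271.6   13.9] yaw_y -6.2 tilt [0. 0.] w 58.9 q6 -0.4 -> shift [ 30.12  -0.12 -11.6 ] turn None
```

{"name": "move_arm", "arguments": {
  "rows": [
    [0,0,-1,0,40],
    [0,0,-3,0,40],
    [0,0,-4,0,40],
    [4,0,-3.6,0,40],
    [5,0,0,0,40],
    [5,0,0,0,40],
    [5,0,0,0,40],
    [4.4,0,0,0,40],
    [0,0,0,0,40],
    [0,0,0,0,40]
  ]
}}

```text
t: 17.27
ee_pos: [539.2, -39.1, 130.2]
orientation: [2.337, 2.1, -0.0]
ft_force: [0.3, -0.1, -2.4]
width: 59.3
grasp_force: 30.0
```

```bash
python3 - <<'E'
from h import *
im=optics.get_image("wrist");cv2.imwrite("pics/g.png",im)
r,c=regw("turntable",45); regw("wide_disc",20)
goal(545,28,47); print(get_obs()["grasp_force"],c["xyz"])
E
```

```text
turntable 0.81 rect [545.3  32.6] [142.5 149. ] 85.4 circ [544.8  29.1] 75.1
wide_disc 0.66 rect [533.9 -77.8] [ 88.5 106.1] 83.8 circ [532.7 -88.3] 54.9
t 17.52 ee [539.3 -39.9 130. ] yaw_y -6.2 tilt [-0. -0.] w 59.4 q6 0.01 -> shift [ 6.81 -0.17  8.3 ] turn None
29.999519884586334 [545.35724687  27.44047431 292.57695239]
```

View pics/g.png

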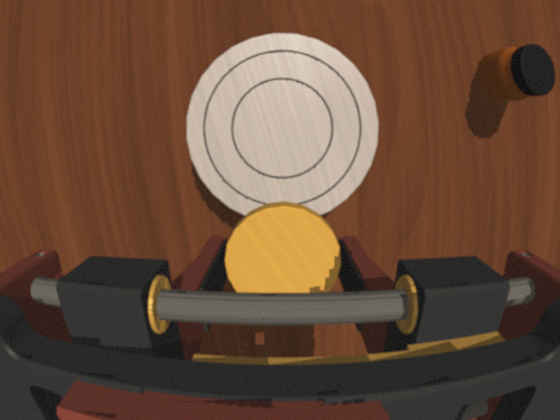

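The disc is held at (282,250) and the scribed rings are clear, with the inner one centred at about (282,129). I'll fit the ring and use the held disc to gauge camera bias.

```bash
cat >> h.py <<'E'
def circ(p):
    from scipy.optimize import least_squares
    return least_squares(lambda v:np.hypot(p[:,0]-v[0],p[:,1]-v[1])-v[2],[*p.mean(0),30],loss="soft_l1").x
E
python3 - <<'E'
from h import *
c=optics.calibration("wrist"); im=cv2.imread("pics/g.png")
print("ring",circ(toplane(c,[(232,129),(333,128),(282,79),(282,178)],45,True)[:,:2]).round(1))
hsv=cv2.cvtColor(im,cv2.COLOR_BGR2HSV); m=cv2.inRange(hsv,(15,130,130),(30,255,255)); m[285:]=0
ct=contour(m); ct=ct[(ct[:,1]<265)]
print("disc",circ(toplane(c,ct,140,True)[:,:2]).round(1),"TCP",get_obs()["ee_pos"])
E
```

```text
ring [545.5  27.6  38.1]
disc [538.3 -36.3  28.7] TCP [539.2540579  -39.90263011 130.00125702]
```

{"name": "move_arm", "arguments": {
  "rows": [
    [3.4,-0.07,0,0,40],
    [3.4,-0.07,1,0,40],
    [0,0,3,0,40],
    [0,0,2.5,0,40],
    [0,0,1.2,0,40],
    [0,0,0.4,0,40],
    [0,0,0,0,40]
  ]
}}

```text
t: 18.4
ee_pos: [545.6, 28.6, 49.3]
orientation: [2.338, 2.098, 0.001]
ft_force: [-0.2, -0.1, -2.9]
width: 59.3
grasp_force: 30.0
```

{"name": "move_arm", "arguments": {
  "rows": [
    [0,0,0.15,0,40],
    [0,0,0.06,0,40],
    [0,0,0,0,40]
  ]
}}

```text
t: 18.77
ee_pos: [545.4, 28.9, 47.2]
orientation: [2.337, 2.099, 0.001]
ft_force: [-0.1, 0.4, -1.8]
width: 59.2
grasp_force: 30.0
```

{"name": "move_arm", "arguments": {
  "rows": [
    [0,0,0.04,0,40],
    [0,0,0,0,40]
  ]
}}

```text
t: 19.02
ee_pos: [545.4, 28.9, 46.9]
orientation: [2.337, 2.099, 0.0]
ft_force: [-1.3, -0.3, 5.1]
width: 59.6
grasp_force: 30.0
```

{"name": "move_arm", "arguments": {
  "rows": [
    [0,0,0,0,80],
    [0,0,0,0,90],
    [0,0,0,0,100],
    [0,0,-3,0,100],
    [0,0,-5,0,100],
    [-3.5,0,-4,0,100],
    [-3.5,0,0,0,100],
    [0,0,0,0,100],
    [0,0,0,0,100]
  ]
}}

```text
t: 20.15
ee_pos: [537.5, -40.4, 166.1]
orientation: [-2.337, -2.098, 0.0]
ft_force: [0.7, 0.4, -0.4]
width: 87.8
grasp_force: 0.0
```

```bash
python3 - <<'E'
from h import *
c=optics.calibration("wrist"); im=optics.get_image("wrist");cv2.imwrite("pics/w.png",im)
r=spotter.regions_of("wrist","wide_disc"); print(circ(toplane(c,contour(r[0]["region"]),57,True)[:,:2]),r[0]["conf"])
goal(440,-260,120)
cv2.imwrite("pics/i.png",cv2.resize(im[20:240,150:420],None,fx=2.7,fy=2.7,interpolation=cv2.INTER_CUBIC))
E
```

```text
[544.18973719  30.01711823  29.42560916] 0.61
t 20.25 ee [537.5 -40.  165.9] yaw_y -6.1 tilt [-0.001  0.   ] w 87.6 q6 0.01 -> shift [-22.92  -7.35   4.6 ] turn None
```

View pics/i.png

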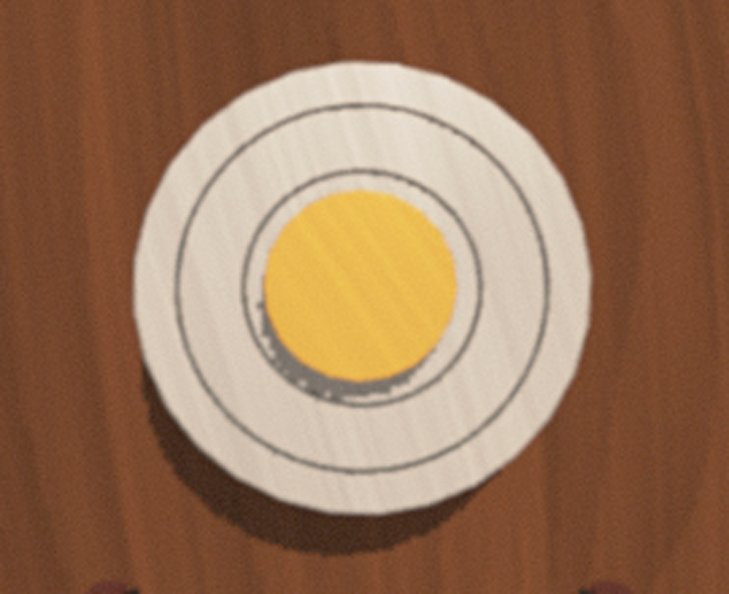

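The wide disc sits centred in the smallest ring, around (360,287) in the crop. Now the small disc, squeezed in two directions in the same way.

{"name": "move_arm", "arguments": {
  "rows": [
    [-3.88,-1.82,0,0,100],
    [-3.88,-1.82,0,0,100],
    [-3.88,-1.82,0,0,100],
    [-3.88,-1.82,0,0,100],
    [-3.88,-1.82,0,0,100],
    [-3.88,-1.82,2,0,100],
    [0,0,4,0,100],
    [0,0,3,0,100],
    [0,0,0,0,100],
    [0,0,0,0,100]
  ]
}}

```text
t: 21.5
ee_pos: [404.9, -260.3, 77.0]
orientation: [2.336, 2.1, 0.0]
ft_force: [0.3, 0.4, 1.2]
width: 87.8
grasp_force: 0.0
```

```bash
python3 - <<'E'
from h import *
im=optics.get_image("wrist");c=optics.calibration("wrist");cv2.imwrite("pics/j.png",im)
r=spotter.regions_of("wrist","small_disc")
for q in r: print(q["conf"],q["point"],circ(toplane(c,contour(q["region"]),24,True)[:,:2]))
goal(404,-260,14)
E
```

```text
0.69 [280.0, 224.6] [ 402.00484069 -257.9569763    18.98178586]
t 21.6 ee [ 405.2 -260.7   77.6] yaw_y -6.1 tilt [ 0.002 -0.001] w 87.9 q6 -0.49 -> shift [ 0.06 -0.14  6.36] turn None
```

View pics/j.png

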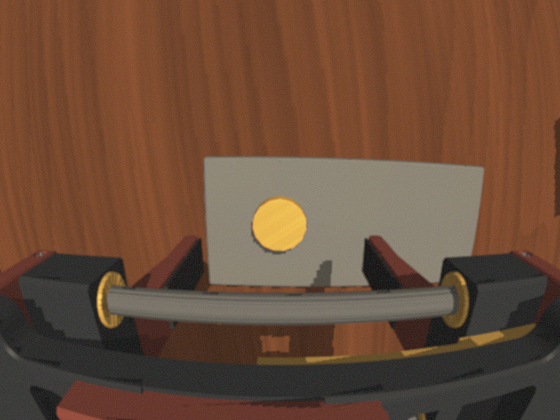

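The small disc at (280,224) lies between the fingers. I'll go down and squeeze.

{"name": "move_arm", "arguments": {
  "rows": [
    [0,-0.15,3,0,100],
    [0,0,2,0,80],
    [0,0,1,0,70],
    [0,0,0.35,0,60],
    [0,0,0,0,40],
    [0,0,0,0,30],
    [0,0,0,0,30],
    [0,0,0,0,30],
    [0,0,0,0,30]
  ]
}}

```text
t: 22.72
ee_pos: [403.1, -260.6, 13.5]
orientation: [2.337, 2.098, 0.0]
ft_force: [-0.8, 0.6, 6.9]
width: 37.3
grasp_force: 30.0
```

{"name": "move_arm", "arguments": {
  "rows": [
    [0,0,0,0,60],
    [0,0,-0.05,0,70],
    [0,0,0,10,80],
    [0,0,0,10,80],
    [0,0,0,10,80],
    [0,0,0,10,80],
    [0,0,0,10,80],
    [0,0,0,10,80],
    [0,0,0,10,80],
    [0,0,0,10,80]
  ]
}}

```text
t: 23.98
ee_pos: [402.6, -260.3, 13.4]
orientation: [-3.14, -0.096, 0.0]
ft_force: [-1.4, 0.4, -0.7]
width: 70.4
grasp_force: 0.0
```

{"name": "move_arm", "arguments": {
  "rows": [
    [0,0,0,10,80],
    [0,0,0,0,60],
    [0,0,0,0,40],
    [0,0,0,0,30],
    [0,0,0,0,30],
    [0,0,0,0,30],
    [0,0,0,0,30]
  ]
}}

```text
t: 24.85
ee_pos: [402.7, -260.3, 13.5]
orientation: [-3.137, 0.168, 0.0]
ft_force: [-0.2, -0.1, 1.1]
width: 37.1
grasp_force: 30.0
```

```bash
python3 - <<'E'
from h import *
print(get_obs()["grasp_force"]);goal(545.4,28.9,110)
E
```

```text
29.99987304210663
t 24.85 ee [ 402.7 -260.3   13.5] yaw_y -96.1 tilt [-0.  0.] w 37.1 q6 1.08 -> shift [ 11.1  -30.28  -9.65] turn None
```

{"name": "move_arm", "arguments": {
  "rows": [
    [0,0,-1,0,30],
    [0,0,-4,0,30],
    [0,0,-4.65,0,30],
    [2.22,-6.0,0,0,30],
    [2.22,-5.8,0,0,30],
    [2.22,-6.0,0,0,30],
    [2.22,-6.0,0,0,30],
    [1.6,-4.5,0,0,30],
    [0.62,-1.98,0,0,30],
    [0,0,0,0,30]
  ]
}}

```text
t: 26.1
ee_pos: [543.6, 25.4, 110.2]
orientation: [3.137, -0.165, -0.0]
ft_force: [-0.2, -0.8, -1.4]
width: 37.6
grasp_force: 30.0
```

```bash
python3 - <<'E'
from h import *
print(get_obs()["grasp_force"]);goal(545.4,28.9,61)
E
```

```text
29.9998676776886
t 26.1 ee [543.6  25.4 110.2] yaw_y -96.0 tilt [-0. -0.] w 37.6 q6 1.7 -> shift [ 0.15 -0.37  4.92] turn None
```

{"name": "move_arm", "arguments": {
  "rows": [
    [0,0,0,0,30],
    [0,0,2.5,0,30],
    [0,0,1.5,0,30],
    [0,0,0,0,30],
    [0,0,0,0,30]
  ]
}}

```text
t: 26.72
ee_pos: [543.8, 24.4, 70.3]
orientation: [-3.137, 0.17, -0.0]
ft_force: [0.5, -0.9, -1.0]
width: 37.0
grasp_force: 30.0
```

```bash
python3 - <<'E'
from h import *
for _ in range(3): optics.get_image("wrist"); goal(545.4,28.9,61)
E
```

```text
t 26.77 ee [544.   24.6  70.5] yaw_y -96.2 tilt [0.001 0.   ] w 37.1 q6 1.7 -> shift [ 0.09 -0.45  0.95] turn None
t 26.82 ee [544.1  24.7  70.6] yaw_y -96.2 tilt [0.001 0.   ] w 37.1 q6 1.7 -> shift [ 0.09 -0.43  0.96] turn None
t 26.88 ee [544.1  24.8  70.6] yaw_y -96.2 tilt [0.001 0.   ] w 37.4 q6 1.7 -> shift [ 0.09 -0.42  0.96] turn None
```

{"name": "move_arm", "arguments": {
  "rows": [
    [0.1,-0.43,0.5,0,30],
    [0,0,0.4,0,30],
    [0,0,0,0,30],
    [0,0,0,0,30]
  ]
}}

```text
t: 27.38
ee_pos: [545.0, 29.0, 60.9]
orientation: [3.137, -0.168, -0.0]
ft_force: [0.0, -0.1, -1.4]
width: 36.8
grasp_force: 30.0
```

```bash
python3 - <<'E'
from h import *
for _ in range(3): optics.get_image("wrist"); goal(545.4,28.9,58.5)
E
```

```text
t 27.43 ee [545.1  29.   61. ] yaw_y -96.2 tilt [-0.  0.] w 37.2 q6 1.71 -> shift [0.04 0.01 0.25] turn None
t 27.48 ee [545.1  29.   61. ] yaw_y -96.2 tilt [0. 0.] w 37.3 q6 1.71 -> shift [0.03 0.01 0.25] turn None
t 27.52 ee [545.1  29.   61. ] yaw_y -96.2 tilt [0. 0.] w 37.0 q6 1.71 -> shift [0.03 0.01 0.25] turn None
```

{"name": "move_arm", "arguments": {
  "rows": [
    [0.03,0,0.12,0,30],
    [0,0,0.07,0,30],
    [0,0,0.04,0,30],
    [0,0,0,0,30]
  ]
}}

```text
t: 28.02
ee_pos: [545.3, 29.0, 58.6]
orientation: [-3.137, 0.169, 0.0]
ft_force: [-0.7, 0.5, -1.4]
width: 37.2
grasp_force: 30.0
```

{"name": "move_arm", "arguments": {
  "rows": [
    [0,0,0.04,0,30],
    [0,0,0,0,30]
  ]
}}

```text
t: 28.28
ee_pos: [545.4, 29.0, 58.4]
orientation: [-3.137, 0.169, -0.0]
ft_force: [-1.1, -0.3, 1.9]
width: 37.1
grasp_force: 30.0
```

Contact. Release, rise and back off to look.

{"name": "move_arm", "arguments": {
  "rows": [
    [0,0,0,0,50],
    [0,0,0,0,60],
    [0,0,0,0,80],
    [0,0,-3,0,80],
    [0,0,-5,0,80],
    [-3.5,0,-4,0,80],
    [-3.5,0,0,0,80],
    [0,0,0,0,80],
    [0,0,0,0,80]
  ]
}}

```text
t: 29.4
ee_pos: [476.5, 36.5, 178.5]
orientation: [-3.137, 0.168, -0.002]
ft_force: [1.5, -0.3, -0.2]
width: 70.1
grasp_force: 0.0
```

```bash
python3 - <<'E'
from h import *
im=optics.get_image("wrist");c=optics.calibration("wrist");s=optics.get_image("scene")
cr=lambda i:cv2.resize(i,(390,390),interpolation=cv2.INTER_CUBIC)
cv2.imwrite("pics/k.png",np.hstack([cr(im[50:210,200:360]),cr(s[75:275,230:430])]))
goal(0,0,0)
E
```

```text
t 29.5 ee [476.7  36.4 178.1] yaw_y -96.2 tilt [0. 0.] w 70.0 q6 1.73 -> shift [-47.01   8.74  17.79] turn None
```

View pics/k.png

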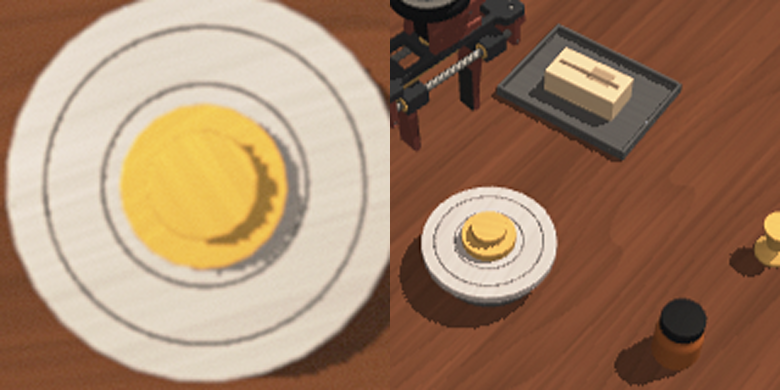

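Brick lies flat in the tray and both discs are stacked. The small disc seems centred to about 1–2 mm; I'll check it with contrast enhanced.

```bash
python3 - <<'E'
from h import *
c=optics.calibration("wrist")
ims=np.mean([optics.get_image("wrist").astype(float) for _ in range(6)],0)
r=ims[88:166,245:323]
g=cv2.resize(r,(780,780),interpolation=cv2.INTER_CUBIC)[90:690]
lo,hi=np.percentile(g,5,axis=(0,1)),np.percentile(g,95,axis=(0,1))
x=g[...,1]; x=np.clip((x-120)/(230-120),0,1)*255
cv2.imwrite("pics/l.png",cv2.createCLAHE(6,(4,4)).apply(x.astype(np.uint8)))
E
```

```text
(no output)
```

View pics/l.png

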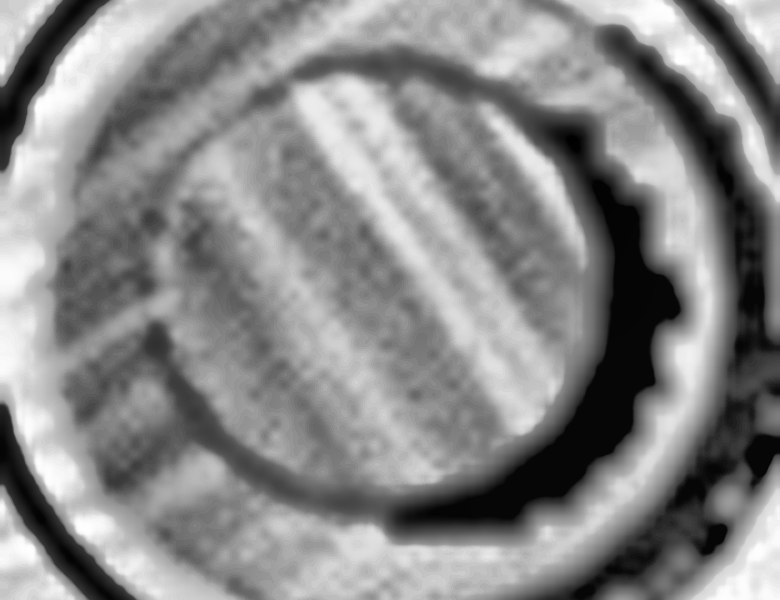

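```bash
python3 - <<'E'
from h import *
c=optics.calibration("wrist")
P=lambda l,z:circ(toplane(c,l,z,True)[:,:2]).round(1)
print(P([(260.5,125),(304.2,125),(282.3,103.8),(282.3,146.2)],69),P([(249.5,126.7),(317.5,126.7),(283.5,92.7),(283.5,160.8)],57),c["xyz"])
E
```

```text
[544.3  30.2  17.9] [542.8  29.3  29.6] [540.89773442  30.43039032 340.40138503]
```

```bash
python3 -c "
from h import *
print(close_job())"
```

```text
the job is handed in; nothing more can be done
None
```

The job is handed in at about 30 s of the 67 s: the brick lies flat in the tray, the wide disc sits inside the smallest ring, and the small disc rests on top, centred to within about 2 mm by the wrist camera; the jar, hammer and candle cup were left alone.

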